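# Stow the label roller and shut its case

### The arm

A 6-joint arm with a two-finger parallel gripper is mounted at the origin on the work surface. World frame = base frame: x ahead of the robot, y to its left, z up, the work surface at z = 0. Lengths are in m, angles in degrees, forces in N, time in s.
With the tool pointing down it reaches from about 0.275 to 0.85 m from the base axis. Payload 19 kg.
Tool frame: the origin (TCP) lies midway between the tips of the shut fingers; the grasp point (between the pads) lies 19 mm behind it; z points along the fingers, y is the line along which they close (so a half turn about z gives the same grasp; the last joint's range is limited). The gripper opens to 85 mm and grips with 20 to 120 N. Pads are 22 mm wide; open, the fingers measure 114 mm over their backs; the gripper's body (76 mm by 85 mm) begins 54 mm behind the grasp point. The pads swing forward as they close: fully open they stand 13 mm farther back than shut.
Start: joints at [59.015, 8.623, 82.357, -0, 89.026, -7.678], TCP at [0.228, 0.528, 0.206] pointing down, gripper open.
Joint ranges: [-160.23, 160.23], [-39.13, 120.54], [6.94, 153.29], [-79.49, 259.48], [9.18, 160.14], [-161.06, 161.06]. Speed limits (degrees/s): [108.29, 108.29, 127.2, 172.46, 172.46, 172.46].

### API

Orientations are given as a 3x3 rotation matrix whose columns are the frame's x, y, z axes.
In Python, from rig import manip gives the robot as it stands. The module is installed in compiled form; this text tells all that it offers.
- The arm moves only by the shell command python3 -m crank 'ROWS' [OPENING]. ROWS is text: rows parted by semicolons, each of 6 numbers parted by spaces: the shift along the tool's x, y, z in cm, then the turn, a rotation vector about the tool's x, y, z in degrees. A call has 1 to 20 rows; each row is the pose to reach, as a shift and turn from the pose commanded when the call began, along the tool's axes at that moment; what a row does not reach only later rows make up. A row lasts 1/8 s, in which the tool goes at most 62.5 mm and 10.7 degrees, less where a joint would pass 70% of its speed; a pose out of reach is approached as far as the arm can. A call with a gripper value outside its range is refused whole. OPENING is the finger opening in cm, from 0 to 8.54, set as the call begins (- or left out, the last holds). The fingers move at their own pace and stop on an object; the grip force is fixed at half the most. Time passes only in rows, so rows that repeat a pose let the fingers close. It gives the time, the measured TCP pose, the force, the opening and the grip force at its end, in the units of the state.
- manip.state(): the state, without advancing time (a new reading comes with each control period).
- manip.get_image(name): name is "side" or "top" or "wrist"; returns a dict with "image" (420x560x3 uint8, red, green, blue), "range_z" (420x560 float32, m along the optical axis (not along the pixel's ray), 0 where there is no reading), "fx", "fy", "cx", "cy" (pixels), "world_to_cam" (4x4, takes a point from world to camera coordinates); the wrist camera has in their place "mount" (4x4, takes a point from camera to tool coordinates, whose origin is the TCP and whose axes are the flange's). Camera axes: x right, y down, z forward; pixel columns grow to the right and rows downward; lengths in m; the calibration is good to about 2 mm. A picture is of the moment at which its call begins: read the wrist's pose just before it.
- manip.hand_in(): hands the job in; it is judged then, once.
The state is a dict: "time_s": time; "qpos": joint angles; "dq": joint speeds; "joint_efforts": joint torques, N m; "position": TCP position; "tcp_rot": TCP orientation; "contact_force": force on the tool from outside, world axes, zero at the start; "ft_torque": the same for the moment, N m; "width": finger opening in m; "gripper_force": force on a finger pad.
Only numpy, scipy, OpenCV 4.12 (cv2) and the standard library are available. Lean on these libraries where they do the work, as an engineer would, in place of code of your own. Each camera call takes 0.05 s, during which the arm holds its last target. There are 200 camera calls.

### The job

Put the label roller away at the end of packing: pull it straight forward out of its two spring clips and lay it in the two yellow saddles in the blue case without dropping it. Then swing the red grip at the knee of the case's folding lid stay up and forward past centre to unlock it, and lower the lid gently until it is fully shut. Leave the other things on the bench where they are.

Things in the scene. Friction and masses are not known exactly. Their poses are not given: they have to be found in the camera images.
- roller_center (a point): Label roller, loose, 0.25 kg: black rubber barrel 44 mm across, 100 mm long, on a round wooden bar 22 mm across, 220 mm long over all. The point is the barrel's centre; y runs along the bar (x and z turn as it rolls). It starts level in the two clips; the middle of the barrel is free all round (fingers go in front and behind).
- clip_mid (a point): Point on the seated bar's axis midway between the two spring clips, 95 mm above the bench. -x is forward, the way the clips open; y runs along the bar, z up. The two steel clips, 14 mm wide, sit 80 mm either side along y. Together they let go at about 8 to 15 N of level pull and are clear of the bar after 40 mm of travel forward.
- stand: Fixed stand that carries the clips; origin on the bench below clip_mid, same axes. Two grey posts 34 mm wide and 125 mm high, at 80 mm either side, their fronts 23 mm behind the bar's axis; base plate 12 mm thick, 250 mm along y, reaching 45 mm forward of the bar's axis.
- saddle_mid (a point): Centre of the roller when it lies in the two yellow V saddles in the blue case, 38 mm above the bench. y runs along the bar, z up, +x points to the lid's hinge. The saddles, 14 mm wide, lie 80 mm either side along y and carry the wooden bar; each V catches it 20 mm to either side, and its upper edges are level with the bar's axis.
- case: Blue open case with lid, fixed; origin under its centre on the bench, axes as saddle_mid. 220 (x) by 290 (y) by 75 mm high, walls and floor 5 mm. The saddles' line lies 45 mm forward (-x) of the centre: 60 mm from the inside of the front wall and 155 mm from the lid's hinge.
- lid_hinge (a point): Middle of the lid's hinge axis at the rear rim of the case, 79 mm above the bench. The axis runs along this frame's y; -x is towards the front of the case, z up.
- lid (a joint): Lid angle in rad: 0 is fully shut, about 1.45 as locked open by the stay. The lid is a blue plate 220 mm from hinge to edge, 290 wide, 8 mm thick; its underside meets the hinge axis. Once unlocked it stays where it is left (stiff hinge) and is lowered by pushing its outer face near the edge with 1 to 6 N.
- lid_edge (a point): Middle of the lid's free edge, on its outer face, 220 mm from the hinge. z is the outward normal of the lid, -x points from the hinge to the edge.
- stay_grip (a point): Centre of the red round grip at the knee of the steel folding stay, on the left (+y) side of the case: 18 mm across and 44 mm long along the case's y, standing out 57 to 101 mm from the case's side wall on a rod, clear of the lid's side; it starts 116 mm above the bench. It swings up and forward (-x) on an arc of 106 mm radius about stay_pivot to unlock; a few newtons.
- stay_pivot (a point): Point on the axis (along y of the case) of the stay's lower pivot, fixed to the case, level along y with the red grip. x, y, z as for saddle_mid.
- stay_knee (a joint): Bend of the stay's knee in rad: 0 is locked, 0.16 is dead straight (on centre), more is unlocked. It grows about twice as much as the red grip's arc angle about stay_pivot. While it is locked the lid cannot be lowered; as the lid is lowered the knee folds on by itself to about 2.85.
- tape_roll: brown tape roll lying in the rear of the case, 66 mm across, 30 high; bystander; origin at the centre of its underside.
- label_box: white paper box, 50 x 75 x 40 mm, in the rear of the case; bystander; origin at the centre of its underside.
- gel_bottle: green pump bottle, 64 mm across, 182 high, behind; bystander; origin at the centre of its underside.
- spray_bottle: white spray bottle with blue head, 72 mm across, 210 high, behind; bystander; origin at the centre of its underside.
- parcel: closed cardboard parcel, 110 x 90 x 50 mm, near the robot on the left; bystander; origin at the centre of its underside.
- tape_roll2: white tape roll lying flat near the robot, 90 mm across, 25 high; bystander; origin at the centre of its underside.
- scanner: grey hand scanner with black handle, 170 x 60 x 36 mm, left on the bench; bystander; origin at the centre of its underside.
- roller: The same roller as roller_center, its origin at the same point.
Mind the look-alikes: they are no part of the job. What is shaped like the roller but purple is not meant.

How it is judged (in metres and radians):
On the way, in this order (a step that is already met when the one before it is completed fails the run):
1. the roller has been pulled forward out of both clips (x of roller_center in the frame of clip_mid below -0.04 m and z of roller_center in the frame of clip_mid below 0.06 m and distance between roller_center and clip_mid below 0.12 m).
2. the roller lies released in both saddles, with the lid still up (x of roller_center in the frame of saddle_mid between -0.01 and 0.01 m and y of roller_center in the frame of saddle_mid between -0.022 and 0.022 m and z of roller_center in the frame of saddle_mid between -0.006 and 0.006 m and angle between the y axis of roller_center and the y axis of saddle_mid, either way round below 0.1 rad and contact force between roller and the fingers below 0.1 N and value of joint lid above 1.2 rad), for 0.2 s.
3. the stay is unlocked, with the lid still raised (value of joint stay_knee above 0.5 rad and value of joint lid above 0.9 rad), for 0.05 s.
At the end, for the whole second after the job is handed in: The roller lies in both saddles (centre within 10 mm across, 22 mm along and 6 mm in height of the saddles' middle, bar parallel within 0.1 rad), at rest, and the lid is shut (below 0.045 rad, its edge within 10 mm) (x of roller_center in the frame of saddle_mid between -0.01 and 0.01 m and y of roller_center in the frame of saddle_mid between -0.022 and 0.022 m and z of roller_center in the frame of saddle_mid between -0.006 and 0.006 m and angle between the y axis of roller_center and the y axis of saddle_mid, either way round below 0.1 rad and value of joint lid below 0.045 rad and linear speed of roller below 0.03 m/s); the robot touches nothing.
It fails at once if the roller is let go or thrown so that it flies or falls (not held, faster than 0.6 m/s) (linear speed of roller above 0.6 m/s and contact force between roller and the fingers below 0.05 N).
It fails at once if the lid is slammed (closing faster than 2.5 rad/s) (velocity of joint lid below -2.5 rad/s).
It fails at once if a bystander is disturbed (moved more than 40 mm) (distance of any of tape_roll, label_box, gel_bottle, spray_bottle, parcel, tape_roll2, scanner from where it was at the start of the episode above 0.04 m).
It also fails if it takes over 72 s, if anything falls off the work surface, if the arm or the gripper's body presses on something with over 40 N, if the wrist force passes 120 N, or if a joint passes its speed limit or range.

## Working session

There is one attempt and no reset: what is moved stays moved. The work goes in short steps, Python scripts to look and compute and a shell command to move; the robot and the scene stay as the last step left them, time stands still between calls to the robot, and variables do not carry over. Pictures are saved under pics/ and viewed, at most 10 in all, crops included, and the job is handed in when it is done.

```bash
mkdir -p pics; cat > h.py <<'E'
import numpy as np, cv2
from rig import manip
def grab(n):
    s=manip.state(); d=manip.get_image(n)
    if n=='wrist':
        T=np.eye(4);T[:3,:3]=s['tcp_rot'];T[:3,3]=s['position'];M=T@d['mount']
    else: M=np.linalg.inv(d['world_to_cam'])
    d['M']=M
    z=d['range_z'];v,u=np.mgrid[:z.shape[0],:z.shape[1]]
    P=np.stack([(u-d['cx'])/d['fx']*z,(v-d['cy'])/d['fy']*z,z],-1)
    d['P']=P@M[:3,:3].T+M[:3,3]; d['P'][z==0]=np.nan
    d['hsv']=cv2.cvtColor(d['image'],cv2.COLOR_RGB2HSV)
    return d
def save(d,f): cv2.imwrite('pics/'+f,d['image'][:,:,::-1])
E
python3 - <<'E'
from h import *
import pickle
a=grab('top');b=grab('side');pickle.dump((a,b),open('ab.pkl','wb'))
cv2.imwrite('pics/top.png',a['image'][:,:,::-1]);cv2.imwrite('pics/side.png',b['image'][:,:,::-1])
s=manip.state();print(s['tcp_rot'],s['position'],s['contact_force'])
for d in(a,b):print(d['M'].round(3).tolist(),d['fx'])
E
```

```text
[[-9.18398463e-01  3.95656324e-01 -5.80596643e-04]
 [ 3.95656723e-01  9.18397955e-01 -9.76273661e-04]
 [ 1.46949922e-04 -1.12632519e-03 -9.99999355e-01]] [0.22738808 0.52783682 0.20534222] [ 0.07694777 -0.10030635 -0.93130534]
[[0.011, -0.991, 0.136, 0.275], [-1.0, -0.012, -0.003, 0.1], [0.005, -0.135, -0.991, 1.509], [0.0, 0.0, 0.0, 1.0]] 397.4617795349596
[[0.906, -0.243, 0.346, -0.024], [-0.423, -0.536, 0.731, -0.935], [0.008, -0.808, -0.589, 1.014], [0.0, 0.0, 0.0, 1.0]] 505.4834523099155
```

View pics/top.png

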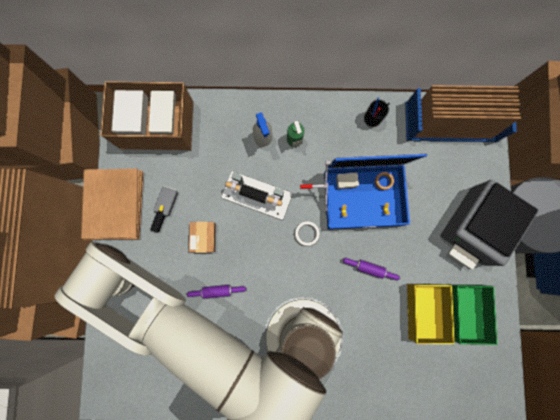

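View pics/side.png

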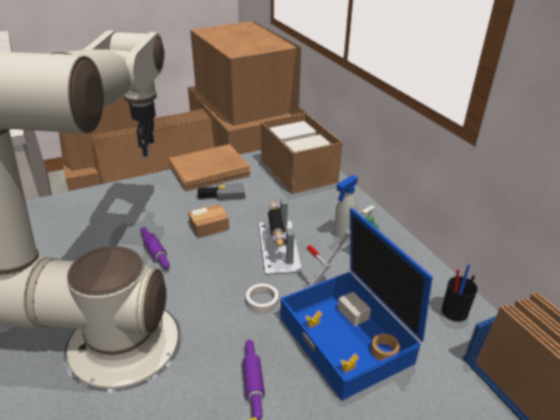

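The top view shows the roller in its clips at (253,191), the saddles at (344,211) and (386,210), the red grip at (307,187), and the open lid along (375,160). The side view shows the same items. Next I measure them.

```bash
python3 - <<'E'
from h import *
import pickle
a,b=pickle.load(open('ab.pkl','rb'))
def comps(d,m,name,roi,mn=4):
    k=np.zeros(m.shape,bool);k[roi[1]:roi[3],roi[0]:roi[2]]=1
    n,l,st,c=cv2.connectedComponentsWithStats((m&k).astype(np.uint8))
    for i in range(1,n):
        if st[i,4]>=mn:
            p=d['P'][l==i]; print(name,st[i].tolist(),c[i].round(1),'med',np.nanmedian(p,0).round(3),'min',np.nanpercentile(p,5,0).round(3),'max',np.nanpercentile(p,95,0).round(3))
for d,n,R in((a,'top',dict(ro=(215,165,300,225),ca=(320,150,430,235),gr=(295,175,325,200))),(b,'side',dict(ro=(250,190,300,280),ca=(275,210,430,390),gr=(300,240,335,270)))):
    H,S,V=[d['hsv'][...,i].astype(int) for i in range(3)]; z=d['P'][...,2]
    comps(d,(V<60)&(z>.07),n+' barrel',R['ro'],20)
    comps(d,(H>8)&(H<25)&(S>60)&(V>90)&(z>.06),n+' wood',R['ro'])
    comps(d,(H>18)&(H<32)&(S>150)&(V>100),n+' saddle',R['ca'])
    comps(d,((H<8)|(H>172))&(S>140)&(V>80),n+' grip',R['gr'])
    m=(H>105)&(H<128)&(S>130)&(V>40)
    comps(d,m&(abs(z-.075)<.008),n+' rim',R['ca'],15)
    comps(d,(z>.1),n+' lid',R['ca'],50)
# rim: fit rect in top
d=a;z=d['P'][...,2];H,S,V=[d['hsv'][...,i].astype(int) for i in range(3)]
m=(H>105)&(H<128)&(S>130)&(z>.065)&(z<.085);m[:150]=0;m[235:]=0;m[:,:320]=0;m[:,430:]=0
p=d['P'][m][:,:2];print('rimrect',cv2.minAreaRect((p*1000).astype(np.float32)))
d=b;z=d['P'][...,2];H,S,V=[d['hsv'][...,i].astype(int) for i in range(3)]
m=(H>105)&(H<128)&(S>130)&(z>.065)&(z<.085);p=d['P'][m][:,:2];print('side rimrect',cv2.minAreaRect((p*1000).astype(np.float32)))
E
```

```text
top barrel [239, 184, 28, 19, 268] [252.7 193.5] med [0.513 0.185 0.114] min [0.491 0.146 0.102] max [0.535 0.225 0.121]
top wood [225, 182, 7, 6, 32] [228.3 184. ] med [0.548 0.274 0.104] min [0.539 0.265 0.097] max [0.555 0.286 0.11 ]
top wood [235, 184, 5, 7, 26] [237.2 187. ] med [0.537 0.244 0.104] min [0.529 0.237 0.095] max [0.547 0.251 0.109]
top wood [267, 196, 7, 7, 36] [270.  199.2] med [0.495 0.125 0.102] min [0.485 0.114 0.098] max [0.504 0.135 0.108]
top wood [277, 199, 5, 7, 26] [279.1 202.4] med [0.483 0.092 0.103] min [0.475 0.085 0.096] max [0.493 0.099 0.108]
top saddle [384, 204, 5, 10, 32] [385.8 208.9] med [ 0.475 -0.31   0.031] min [ 0.457 -0.314  0.015] max [ 0.49  -0.306  0.042]
top saddle [342, 206, 4, 10, 29] [343.3 210.9] med [ 0.466 -0.15   0.031] min [ 0.449 -0.155  0.018] max [ 0.481 -0.146  0.042]
top grip [301, 184, 11, 5, 48] [306.1 186. ] med [ 0.54  -0.003  0.124] min [ 0.534 -0.02   0.118] max [0.547 0.015 0.131]
top rim [329, 165, 81, 59, 240] [384.3 179.9] med [ 0.617 -0.351  0.075] min [ 0.444 -0.376  0.068] max [ 0.632 -0.113  0.08 ]
top rim [
[... 1122 characters left out ...]
, 49] [312.2 250.1] med [ 0.539 -0.007  0.122] min [ 0.534 -0.021  0.118] max [0.545 0.012 0.126]
side rim [281, 273, 139, 111, 1142] [351.7 333.2] med [ 0.499 -0.302  0.073] min [ 0.404 -0.379  0.068] max [ 0.628 -0.086  0.077]
side lid [275, 210, 20, 35, 368] [281.9 229.3] med [0.511 0.115 0.111] min [0.483 0.079 0.102] max [0.536 0.208 0.125]
side lid [306, 210, 124, 127, 5634] [384.7 269.1] med [ 0.61  -0.231  0.202] min [ 0.581 -0.36   0.11 ] max [ 0.629 -0.043  0.295]
rimrect ((516.8367309570312, -229.3001251220703), (221.63027954101562, 294.5679626464844), 3.4243760108947754)
side rimrect ((628.185546875, -244.35780334472656), (323.33001708984375, 489.452392578125), 83.50497436523438)
```

```bash
cat >> h.py <<'E'
from scipy.spatial.transform import Rotation as Ro
def Rdown(yaw):  # tool y at world yaw, z down
    c,s=np.cos(np.radians(yaw)),np.sin(np.radians(yaw)); return np.array([[-s,c,0],[c,s,0],[0,0,-1.]])
def row(p,R,p0=None,R0=None):
    s=manip.state(); R0=s['tcp_rot'] if R0 is None else R0; p0=s['position'] if p0 is None else np.array(p0)
    print((R0.T@(np.array(p)-p0)*100).round(2),Ro.from_matrix(R0.T@R).as_rotvec(degrees=True).round(1))
E
python3 -c "
from h import *
row([.515,.183,.2],Rdown(-19.6))"
```

```text
[-40.06 -20.29   0.55] [-0.1  0.  86.3]
```

```bash
R='-40.1 -20.3 0.5 0 0 86.3'; python3 -m crank '-40.1 -20.3 0.5 0 0 86.3;-40.1 -20.3 0.5 0 0 86.3;-40.1 -20.3 0.5 0 0 86.3;-40.1 -20.3 0.5 0 0 86.3;-40.1 -20.3 0.5 0 0 86.3;-40.1 -20.3 0.5 0 0 86.3;-40.1 -20.3 0.5 0 0 86.3;-40.1 -20.3 0.5 0 0 86.3;-40.1 -20.3 0.5 0 0 86.3;-40.1 -20.3 0.5 0 0 86.3;-40.1 -20.3 0.5 0 0 86.3;-40.1 -20.3 0.5 0 0 86.3;-40.1 -20.3 0.5 0 0 86.3;-40.1 -20.3 0.5 0 0 86.3' 8.5
python3 - <<'E'
from h import *
d=grab('wrist');save(d,'w1.png')
P=d['P'];V=d['hsv'][...,2]
m=(V<60)&(P[...,2]>.1)&(P[...,2]<.13)&(np.hypot(P[...,0]-.515,P[...,1]-.183)<.07)
p=P[m];print(m.sum(),np.median(p,0),cv2.minAreaRect((p[:,:2]*1000).astype(np.float32)),p[:,2].max())
w=(d['hsv'][...,0]>8)&(d['hsv'][...,0]<25)&(d['hsv'][...,1]>60)&(P[...,2]>.085)&(P[...,2]<.12)
q=P[w&(np.hypot(P[...,0]-.515,P[...,1]-.183)<.13)];print(len(q),cv2.minAreaRect((q[:,:2]*1000).astype(np.float32)),np.percentile(q[:,2],97))
row([.515,.183,.076],Rdown(-19.6))
E
```

```text
time_s: 1.85
position: [0.5154, 0.1831, 0.2009]
tcp_rot: [[0.335, 0.942, -0.0], [0.942, -0.335, -0.0], [-0.0, -0.0, -1.0]]
contact_force: [0.7, 0.3, -0.0]
width: 0.0849
gripper_force: 0.0
3246 [0.50920532 0.18997833 0.11317363] ((511.76531982421875, 176.61598205566406), (123.55795288085938, 40.95018768310547), 70.9929428100586) 0.1181613364361197
2288 ((516.2257080078125, 188.7556610107422), (215.68601989746094, 21.29943084716797), 70.81495666503906) 0.10634142732684125
[-0.02 -0.04 12.49] [-0.  0.  0.]
```

View pics/w1.png

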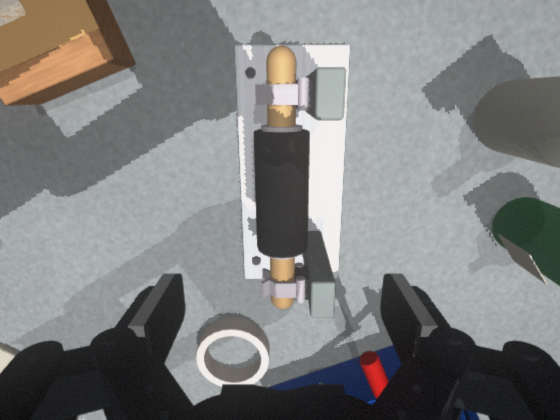

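The wrist view shows the barrel centred at (282,190), between clips at (285,95) and (285,288). It is free in the middle and matches the top view. I'll descend and grip.

```bash
python3 -m crank '0.4 -0.1 4 0 0 -0.3;0.4 -0.1 8 0 0 -0.3;0.4 -0.1 12.5 0 0 -0.3;0.4 -0.1 12.5 0 0 -0.3;0.4 -0.1 12.5 0 0 -0.3'
python3 -m crank '0 0 0 0 0 0;0 0 0 0 0 0;0 0 0 0 0 0;0 0 0 0 0 0;0 0 0 0 0 0;0 0 0 0 0 0;0 0 0 0 0 0;0 0 0 0 0 0' 3.5
```

```text
time_s: 2.52
position: [0.5167, 0.1872, 0.0777]
tcp_rot: [[0.331, 0.944, 0.002], [0.944, -0.331, 0.0], [0.001, 0.001, -1.0]]
contact_force: [0.4, 0.9, 0.8]
width: 0.0853
gripper_force: 0.0
time_s: 3.52
position: [0.5161, 0.1871, 0.0761]
tcp_rot: [[0.331, 0.944, 0.0], [0.944, -0.331, 0.0], [0.0, 0.0, -1.0]]
contact_force: [0.4, 1.3, 5.2]
width: 0.0358
gripper_force: 46.9
```

```bash
python3 - <<'E'
from h import *
d=grab('wrist');save(d,'w2.png');s=manip.state();print(s['width'],s['gripper_force'],s['contact_force'])
E
```

```text
0.03610334018057499 46.89259886741638 [0.62038712 0.55972156 5.37521827]
```

View pics/w2.png

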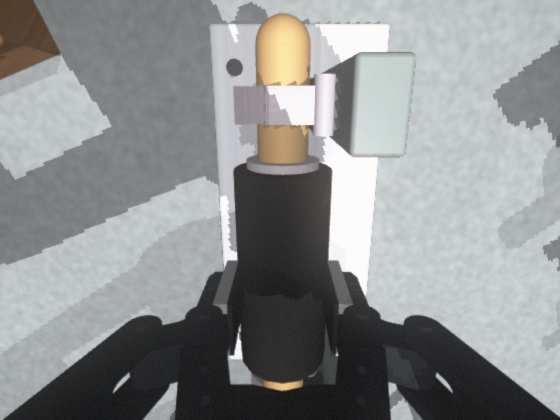

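The barrel at (283,270) sits centred between the pads, but 36 mm opening and 5 N upward suggest I hold it above its axis. I'll regrip lower.

```bash
python3 -m crank '0 0 0 0 0 0;0 0 0 0 0 0;0 0 0 0 0 0;0 0 0.4 0 0 0;0 0 0.8 0 0 0;0 0 0.8 0 0 0' 6.5
python3 -m crank '0 0 0 0 0 0;0 0 0 0 0 0;0 0 0 0 0 0;0 0 0 0 0 0;0 0 0 0 0 0;0 0 0 0 0 0;0 0 0 0 0 0;0 0 0 0 0 0' 3
```

```text
time_s: 4.32
position: [0.5156, 0.187, 0.0673]
tcp_rot: [[0.331, 0.944, -0.001], [0.944, -0.331, -0.0], [-0.001, -0.001, -1.0]]
contact_force: [-0.2, 0.5, -1.0]
width: 0.065
gripper_force: 0.0
time_s: 5.32
position: [0.5159, 0.1871, 0.0679]
tcp_rot: [[0.331, 0.944, 0.0], [0.944, -0.331, -0.0], [0.0, 0.0, -1.0]]
contact_force: [-1.0, 0.4, 4.2]
width: 0.0411
gripper_force: 60.1
```

```bash
python3 -m crank '0 -0.5 0 0 0 0;0 -1 0 0 0 0;0 -1.5 0 0 0 0;0 -2 0 0 0 0;0 -2.5 0 0 0 0;0 -3 0 0 0 0;0 -3.5 0 0 0 0;0 -4 0 0 0 0;0 -4.5 0 0 0 0;0 -5 0 0 0 0;0 -5.5 0 0 0 0;0 -6 0 0 0 0;0 -6 0 0 0 0;0 -6 0 0 0 0'
python3 - <<'E'
from h import *
d=grab('wrist');save(d,'w3.png')
R=Rdown(3.4);s=manip.state();p=s['position'];up=p+[0,0,.13]
row(up,s['tcp_rot']);row([.472,-.232,up[2]],R,up)
E
```

```text
time_s: 7.08
position: [0.4593, 0.2069, 0.0679]
tcp_rot: [[0.331, 0.944, 0.0], [0.944, -0.331, -0.0], [-0.0, 0.0, -1.0]]
contact_force: [0.3, -0.5, -3.4]
width: 0.0408
gripper_force: 60.9
[ -0.   0. -13.] [0. 0. 0.]
[-41.   15.7   0. ] [  0.    0.  -22.7]
```

View pics/w3.png

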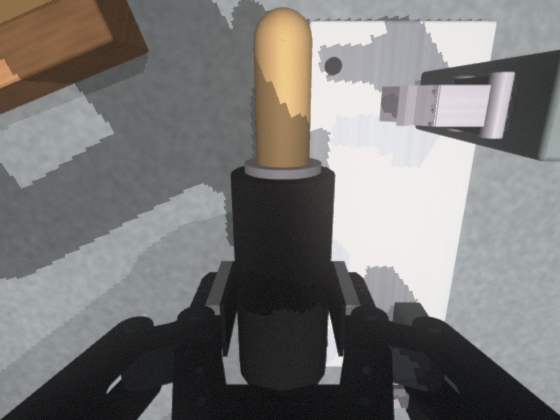

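The roller is out of the clips and still in the fingers, with the bar's tip at (283,15). I'll lift it, carry it across, and check its pose in the hand.

```bash
python3 -m crank '0 0 -2 0 0 0;0 0 -5 0 0 0;0 0 -8 0 0 0;0 0 -11 0 0 0;0 0 -13 0 0 0;0 0 -13 0 0 0'
python3 -m crank '-4 1.5 0 0 0 -2.3;-8 3.1 0 0 0 -4.5;-12 4.6 0 0 0 -7;-16 6.1 0 0 0 -9;-20 7.7 0 0 0 -11;-24 9.2 0 0 0 -13.5;-28 10.7 0 0 0 -15.5;-32 12.3 0 0 0 -18;-36 13.8 0 0 0 -20;-39 14.9 0 0 0 -22;-41 15.7 0 0 0 -22.7;-41 15.7 0 0 0 -22.7;-41 15.7 0 0 0 -22.7;-41 15.7 0 0 0 -22.7'
python3 - <<'E'
from h import *
d=grab('wrist');s=manip.state();R=s['tcp_rot'];o=s['position']
L=(d['P']-o)@R   # tool coords
H,S=d['hsv'][...,0],d['hsv'][...,1]
w=(H>8)&(H<25)&(S>60)&(L[...,2]>-.06)&(L[...,2]<0)&(abs(L[...,1])<.03)
l=L[w];print(w.sum(),l.min(0),l.max(0),cv2.minAreaRect((l[:,:2]*1000).astype(np.float32)))
for a in np.arange(-.11,.12,.01):
    q=l[abs(l[:,0]-a)<.003]
    if len(q)>20:print(round(a,2),len(q),np.percentile(q[:,2],4).round(4),q[:,1].mean().round(4))
# saddles seen
P=d['P'];y=(H>18)&(H<32)&(S>150)&(P[...,2]<.05)
n,lab,st,c=cv2.connectedComponentsWithStats(y.astype(np.uint8))
for i in range(1,n):
    if st[i,4]>80:p=P[lab==i];print('sad',st[i,4],cv2.minAreaRect((p[:,:2]*1000).astype(np.float32)),p[:,2].max())
save(d,'w4.png')
E
```

```text
time_s: 7.88
position: [0.4599, 0.207, 0.199]
tcp_rot: [[0.331, 0.944, 0.002], [0.944, -0.331, 0.001], [0.001, 0.002, -1.0]]
contact_force: [-0.5, 0.1, -2.8]
width: 0.0411
gripper_force: 61.2
time_s: 9.62
position: [0.4718, -0.2312, 0.1977]
tcp_rot: [[-0.06, 0.998, -0.0], [0.998, 0.06, 0.0], [0.0, -0.0, -1.0]]
contact_force: [0.7, -0.1, -3.3]
width: 0.0409
gripper_force: 61.2
7809 [ 0.05397616 -0.01088055 -0.03884052] [ 0.11003456  0.00943645 -0.02745463] ((82.00210571289062, -0.6600456237792969), (20.282793045043945, 56.052574157714844), 89.72477722167969)
0.06 752 -0.0375 -0.001
0.07 784 -0.0376 -0.0011
0.08 895 -0.0374 -0.0009
0.09 973 -0.0376 -0.0007
0.1 1027 -0.0373 -0.0005
0.11 181 -0.0338 -0.0002
sad 2850 ((195.1300811767578, -435.3459167480469), (52.023765563964844, 134.12255859375), 24.698041915893555) 0.049994364181845996
```

View pics/w4.png

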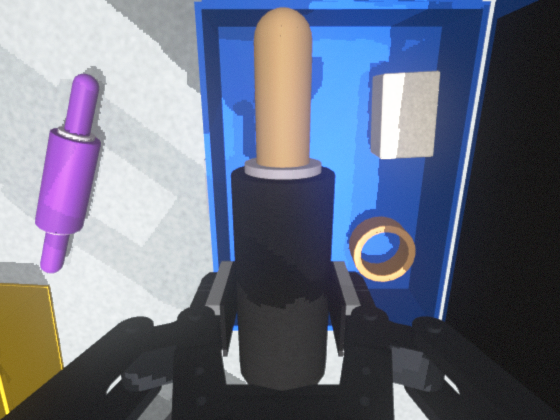

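The roller is level in the hand, its centre within 1 mm of the TCP and its axis 26.5 mm behind it. The case is below, with the label box at (405,115) and the brown tape roll at (382,250), both clear. I'll lower it slowly.

```bash
python3 -m crank '0 0.1 3 0 0 0;0 0.1 6 0 0 0;0 0.1 9 0 0 0;0 0.1 12 0 0 0;0 0.1 14 0 0 0;0 0.1 15.5 0 0 0;0 0.1 16.5 0 0 0;0 0.1 17 0 0 0;0 0.1 17.5 0 0 0;0 0.1 17.5 0 0 0'
python3 -m crank '0 0 0.2 0 0 0;0 0 0.4 0 0 0;0 0 0.6 0 0 0;0 0 0.8 0 0 0;0 0 0.9 0 0 0;0 0 0.9 0 0 0;0 0 0.9 0 0 0'
```

```text
time_s: 10.92
position: [0.4729, -0.232, 0.0229]
tcp_rot: [[-0.059, 0.998, -0.0], [0.998, 0.059, -0.0], [-0.0, -0.0, -1.0]]
contact_force: [-0.4, -0.0, -2.5]
width: 0.0411
gripper_force: 61.3
time_s: 11.8
position: [0.4729, -0.232, 0.014]
tcp_rot: [[-0.059, 0.998, 0.0], [0.998, 0.059, -0.0], [-0.0, 0.0, -1.0]]
contact_force: [-0.0, 0.1, -2.2]
width: 0.0408
gripper_force: 61.3
```

```bash
python3 -m crank '0 0 0.1 0 0 0;0 0 0.2 0 0 0;0 0 0.25 0 0 0;0 0 0.25 0 0 0;0 0 0.25 0 0 0'

```

```text
time_s: 12.42
position: [0.473, -0.2321, 0.0128]
tcp_rot: [[-0.059, 0.998, 0.001], [0.998, 0.059, -0.001], [-0.001, 0.0, -1.0]]
contact_force: [-9.4, 4.1, 20.4]
width: 0.0409
gripper_force: 64.5
```

```bash
python3 -m crank '0 0 -0.15 0 0 0;0 -0.05 -0.15 0 0 0;0 -0.05 -0.15 0 0 0;0 -0.05 -0.15 0 0 0;0 -0.05 -0.15 0 0 0;0 -0.05 -0.15 0 0 0;0 -0.05 -0.15 0 0 0' 5.8
python3 -m crank '0 0 -1 0 0 0;0 0 -2 0 0 0;0 0 -4 0 0 0;0 0 -7 0 0 0;0 0 -11 0 0 0;0 0 -16 0 0 0;0 0 -22 0 0 0;0 0 -25 0 0 0;0 0 -25 0 0 0'
python3 - <<'E'
from h import *
d=grab('wrist');s=manip.state();print(s['position'])
P=d['P'];H,S,V=[d['hsv'][...,i] for i in range(3)]
k=(np.hypot(P[...,0]-.472,P[...,1]+.232)<.14)
w=k&(H>8)&(H<18)&(S>60)&(abs(P[...,0]-.472)<.04)&(P[...,2]>.03);p=P[w];print('wood',w.sum(),cv2.minAreaRect((p[:,:2]*1000).astype(np.float32)),np.percentile(p[:,2],[50,97]))
y=k&(H>18)&(H<32)&(S>150);p=P[y];print('sad',y.sum(),p.mean(0),cv2.minAreaRect((p[:,:2]*1000).astype(np.float32)))
save(d,'w5.png');t=grab('top')
H,S,V=[t['hsv'][...,i].astype(int) for i in range(3)];P=t['P']
w=(V<70)&(S<120)&(np.hypot(P[...,0]-.472,P[...,1]+.232)<.06);print('barrel',w.sum(),np.median(P[w],0) if w.any() else 0)
E
```

```text
time_s: 13.3
position: [0.4723, -0.2319, 0.0129]
tcp_rot: [[-0.059, 0.998, -0.0], [0.998, 0.059, -0.0], [-0.0, -0.0, -1.0]]
contact_force: [-0.2, 0.3, 0.5]
width: 0.0581
gripper_force: 0.0
time_s: 14.42
position: [0.4729, -0.2323, 0.2661]
tcp_rot: [[-0.059, 0.998, 0.004], [0.998, 0.059, -0.003], [-0.003, 0.004, -1.0]]
contact_force: [-0.7, 0.4, -0.1]
width: 0.0583
gripper_force: 0.0
[ 0.47248645 -0.23198048  0.2641469 ]
wood 608 ((468.19842529296875, -229.50379943847656), (33.29541778564453, 212.21739196777344), 5.613925457000732) [0.04590956 0.04933759]
sad 14 [ 0.40901962 -0.22356147  0.35944281] ((409.20068359375, -223.62734985351562), (2.318920135498047, 1.2214531898498535), 50.36333084106445)
barrel 261 [ 0.44138496 -0.22475925  0.38753142]
```

View pics/w5.png

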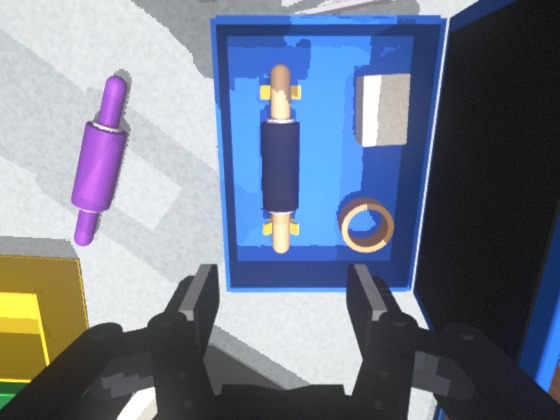

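The roller lies in both saddles, barrel at (281,165), saddles at (280,92) and (281,229). Its top is at 49 mm, which puts the axis at 38 mm. Next is the stay, starting with an enlarged crop of the first side view.

```bash
python3 - <<'E'
from h import *
import pickle
a,b=pickle.load(open('ab.pkl','rb'))
x=cv2.resize(b['image'][215:305,290:370,::-1],None,fx=6.5,fy=6.5,interpolation=cv2.INTER_NEAREST);cv2.imwrite('pics/stay.png',x)
C=np.array([.517,-.230]);ex=np.array([.998,.059]);ey=np.array([-.059,.998])
P=b['P'];q=P[...,:2]-C;X=q@ex;Y=q@ey;Z=P[...,2]
S=b['hsv'][...,1]
m=(Y>.152)&(Y<.26)&(Z>.02)&(X>-.15)&(X<.16)
m[:215]=0;m[305:]=0;m[:,:290]=0;m[:,370:]=0
for v,u in np.argwhere(m)[::6]:print(u,v,(X[v,u]*1000).round(),(Y[v,u]*1000).round(),(Z[v,u]*1000).round(),end=' | ')
E
```

```text
346 230 98.0 165.0 210.0 | 349 231 104.0 160.0 207.0 | 345 233 92.0 160.0 204.0 | 346 234 93.0 157.0 203.0 | 343 236 84.0 157.0 200.0 | 343 237 85.0 158.0 196.0 | 343 238 86.0 158.0 192.0 | 343 239 85.0 157.0 190.0 | 343 240 85.0 157.0 186.0 | 343 241 88.0 160.0 179.0 | 343 242 85.0 156.0 180.0 | 343 243 89.0 160.0 172.0 | 308 245 37.0 248.0 122.0 | 340 245 75.0 155.0 175.0 | 311 246 42.0 240.0 123.0 | 341 246 83.0 159.0 165.0 | 312 247 41.0 234.0 123.0 | 306 248 29.0 245.0 116.0 | 312 248 40.0 232.0 122.0 | 339 248 73.0 155.0 165.0 | 312 249 40.0 231.0 119.0 | 337 249 69.0 158.0 161.0 | 310 250 31.0 228.0 121.0 | 334 250 62.0 160.0 158.0 | 309 251 29.0 229.0 117.0 | 315 251 39.0 214.0 125.0 | 337 251 68.0 155.0 157.0 | 314 252 37.0 216.0 120.0 | 334 252 58.0 155.0 157.0 | 312 253 33.0 220.0 116.0 | 318 253 43.0 205.0 122.0 | 311 254 30.0 220.0 113.0 | 317 254 39.0 204.0 121.0 | 334 254 60.0 157.0 148.0 | 316 255 34.0 202.0 121.0 | 332 255 52.0 154.0 149.0 | 315 256 31.0 202.0 119.0 | 331 256 51.0 156.0 145.0 | 316 257 33.0 199.0 117.0 | 330 257 51.0 160.0 139.0 | 319 258 35.0 188.0 120.0 | 331 258 53.0 158.0 136.0 | 321 259 39.0 184.0 118.0 | 332 259 57.0 159.0 130.0 | 327 260 42.0 161.0 131.0 | 321 261 34.0 176.0 119.0 | 328 261 42.0 156.0 132.0 | 323 262 35.0 169.0 121.0 | 329 262 45.0 155.0 127.0 | 326 263 39.0 160.0 123.0 | 325 264 34.0 157.0 123.0 | 325 265 33.0 155.0 122.0 | 324 267 30.0 155.0 116.0 | 320 272 19.0 156.0 102.0 | 320 274 17.0 153.0 98.0 | 319 278 16.0 154.0 82.0 | 315 281 3.0 153.0 78.0 | 309 285 -13.0 156.0 68.0 |
```

View pics/stay.png

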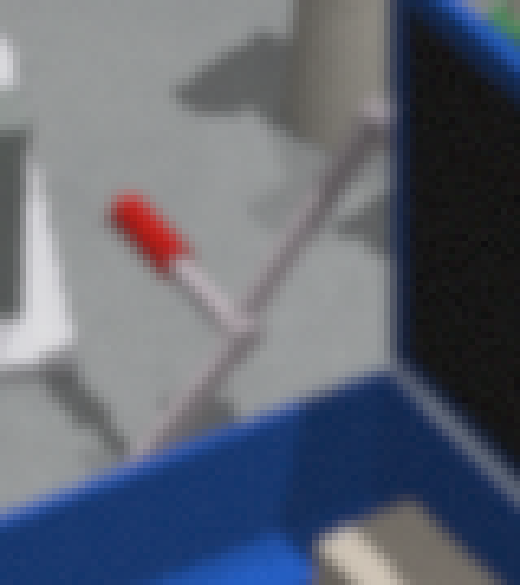

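The crop shows the knee at about (245,325) in it and the red grip at (145,230). In case coordinates the grip is at x 36, y 225, z 116 mm. The lower link slopes at about 45°, so the pivot is near (-38, 41) mm. I'll move around in front of the lid, then over the grip.

```bash
python3 -m crank '5 0 0 0 0 0;10 0 0 0 0 0;15 0 0 0 0 0;20 0 0 0 0 0;22.4 0 0 0 0 0;22.4 4 0 0 0 0;22.4 8.1 0 0 0 0;22.4 8.1 0 0 0 0;22.4 8.1 0 0 0 0' 5.8
python3 - <<'E'
from h import *
d=grab('wrist');s=manip.state();R=s['tcp_rot'];print(s['position'])
H,S,V=[d['hsv'][...,i].astype(int) for i in range(3)]
L=(d['P']-s['position'])@R
m=((H<8)|(H>172))&(S>140)&(V>80)&(d['P'][...,2]>.09)&(d['P'][...,2]<.14);l=L[m]
print(m.sum(),np.median(l,0),l.min(0),l.max(0),cv2.minAreaRect((l[:,:2]*1000).astype(np.float32)))
save(d,'w6.png')
E
```

```text
time_s: 15.65
position: [0.5393, -0.0035, 0.262]
tcp_rot: [[-0.059, 0.998, -0.002], [0.998, 0.059, 0.0], [0.0, -0.002, -1.0]]
contact_force: [-0.3, -0.1, 0.2]
width: 0.0581
gripper_force: 0.0
[ 0.53916182 -0.00354822  0.26245087]
812 [0.00464043 0.00170446 0.13891574] [-0.01781345 -0.00622702  0.13558275] [0.02512558 0.00979922 0.14494123] ((3.656373977661133, 1.7886123657226562), (42.93803024291992, 16.026344299316406), 0.007649972103536129)
```

View pics/w6.png

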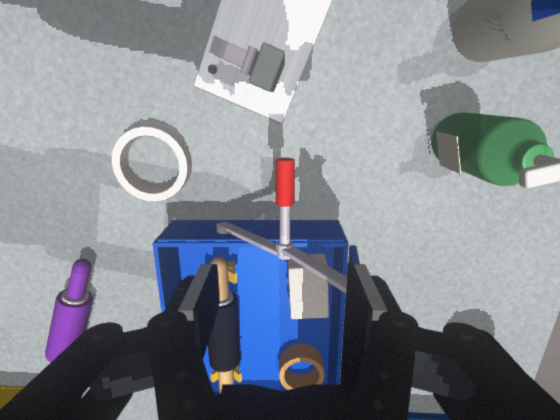

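The grip is at (285,182), within 4 mm of the plan. The knee is at (285,248) and the pivot at (222,228), about 75 mm forward, as expected. I'll descend and pinch.

```bash
python3 -m crank '0.4 0.2 5 0 0 0;0.4 0.2 10 0 0 0;0.4 0.2 14 0 0 0;0.4 0.2 16.5 0 0 0;0.4 0.2 16.5 0 0 0;0.4 0.2 16.5 0 0 0'
python3 -m crank '0 0 0 0 0 0;0 0 0 0 0 0;0 0 0 0 0 0;0 0 0 0 0 0;0 0 0 0 0 0;0 0 0 0 0 0;0 0 0 0 0 0;0 0 0 0 0 0;0 0 0 0 0 0' 1
python3 - <<'E'
# arc: radius at 45.5 deg, offsets in tool axes (y fwd=-, z down)
import numpy as np
a0=np.arctan2(.075,.075)
for t in np.arange(0,.5,.05):
    print(round(t,2),(10.6*(np.cos(a0+t)-np.cos(a0))).round(2),-(10.6*(np.sin(a0+t)-np.sin(a0))).round(2))
E
```

```text
time_s: 16.45
position: [0.542, 0.0004, 0.0995]
tcp_rot: [[-0.059, 0.998, 0.002], [0.998, 0.059, -0.0], [-0.0, 0.002, -1.0]]
contact_force: [-0.8, 0.7, 0.6]
width: 0.0577
gripper_force: 0.0
time_s: 17.58
position: [0.5416, 0.0005, 0.098]
tcp_rot: [[-0.059, 0.998, -0.0], [0.998, 0.059, -0.0], [-0.0, -0.0, -1.0]]
contact_force: [-4.3, -0.6, 5.6]
width: 0.0101
gripper_force: 3.4
0.0 0.0 -0.0
0.05 -0.38 -0.37
0.1 -0.79 -0.71
0.15 -1.2 -1.04
0.2 -1.64 -1.34
0.25 -2.09 -1.62
0.3 -2.55 -1.88
0.35 -3.02 -2.12
0.4 -3.51 -2.33
0.45 -4.01 -2.51
```

```bash
python3 -m crank '0 0 0 0 0 0;0 0 0 0 0 0;0 0 0 0 0 0;0 0 0.4 0 0 0;0 0 0.9 0 0 0;0 0 0.9 0 0 0' 4
python3 -m crank '0 0 0 0 0 0;0 0 0 0 0 0;0 0 0 0 0 0;0 0 0 0 0 0;0 0 0 0 0 0;0 0 0 0 0 0;0 0 0 0 0 0;0 0 0 0 0 0;0 0 0 0 0 0' 1
```

```text
time_s: 18.32
position: [0.5414, 0.0006, 0.0883]
tcp_rot: [[-0.059, 0.998, -0.001], [0.998, 0.059, 0.0], [0.0, -0.001, -1.0]]
contact_force: [-0.1, -0.6, 0.1]
width: 0.04
gripper_force: 0.0
time_s: 19.45
position: [0.5411, 0.0005, 0.0892]
tcp_rot: [[-0.059, 0.998, -0.001], [0.998, 0.059, -0.0], [-0.0, -0.001, -1.0]]
contact_force: [-8.8, -0.3, 6.4]
width: 0.0152
gripper_force: 58.5
```

```bash
python3 -m crank '0 -0.2 -0.2 0 0 0;0 -0.4 -0.4 0 0 0;0 -0.6 -0.55 0 0 0;0 -0.8 -0.7 0 0 0;0 -1 -0.9 0 0 0;0 -1.2 -1.05 0 0 0;0 -1.4 -1.2 0 0 0;0 -1.65 -1.35 0 0 0;0 -1.65 -1.35 0 0 0'
```

```text
time_s: 20.58
position: [0.5256, -0.0003, 0.1032]
tcp_rot: [[-0.059, 0.998, 0.001], [0.998, 0.059, -0.0], [-0.0, 0.001, -1.0]]
contact_force: [3.7, 1.6, 6.0]
width: 0.0149
gripper_force: 59.5
```

Forces are low, so I'll continue the arc to about 0.5 rad.

```bash
python3 -m crank '0 -0.2 -0.15 0 0 0;0 -0.45 -0.3 0 0 0;0 -0.7 -0.4 0 0 0;0 -0.9 -0.55 0 0 0;0 -1.15 -0.65 0 0 0;0 -1.4 -0.8 0 0 0;0 -1.65 -0.9 0 0 0;0 -1.9 -1 0 0 0;0 -2.15 -1.1 0 0 0;0 -2.4 -1.2 0 0 0;0 -2.65 -1.25 0 0 0;0 -2.65 -1.25 0 0 0'
python3 -m crank '0 0 0 0 0 0;0 0 0 0 0 0;0 0 0 0 0 0;0 0 0 0 0 0;0 0 -1 0 0 0;0 0 -4 0 0 0;0 0 -9 0 0 0;0 0 -14 0 0 0;0 0 -14 0 0 0' 4.5
python3 - <<'E'
from h import *
C=np.array([.517,-.230]);ex=np.array([.998,.059]);ey=np.array([-.059,.998])
for n in('side','wrist'):
    d=grab(n);H,S,V=[d['hsv'][...,i].astype(int) for i in range(3)];P=d['P'];X=(P[...,:2]-C)@ex;Y=(P[...,:2]-C)@ey
    m=((H<8)|(H>172))&(S>140)&(V>80)&(abs(Y-.225)<.03)&(abs(X)<.12);p=P[m]
    print(n,m.sum(),'grip',np.median(X[m]),np.median(Y[m]),np.median(p[:,2]))
    if n=='side':
        m=(abs(Y)<.14)&(X>.03)&(X<.14)&(P[...,2]>.13)&(P[...,2]<.33);A=np.polyfit(P[m][:,2],X[m],1);print(m.sum(),'lid slope',np.pi/2-np.arctan(-A[0]),P[m][:,2].max(), A)
        save(d,'s2.png')
E
```

```text
time_s: 22.08
position: [0.5006, -0.0022, 0.1173]
tcp_rot: [[-0.059, 0.998, 0.006], [0.998, 0.059, -0.001], [-0.001, 0.005, -1.0]]
contact_force: [6.9, 1.3, 20.0]
width: 0.0128
gripper_force: 59.1
time_s: 23.2
position: [0.4999, -0.0021, 0.2594]
tcp_rot: [[-0.059, 0.998, 0.006], [0.998, 0.059, -0.001], [-0.001, 0.006, -1.0]]
contact_force: [-0.1, 0.3, -0.7]
width: 0.0446
gripper_force: 0.0
side 46 grip -0.005473915247043021 0.22319870481113868 0.14716982201568424
3502 lid slope 1.352602207383706 0.29855894372994884 [-0.221724    0.12426819]
wrist 974 grip -0.0032267298755802925 0.2290753821851242 0.1476836754205891
```

The grip has swung 0.43 rad, so the knee should be near 0.87, and the lid reads 1.35 rad. The stay is unlocked. I'll go up and over behind the lid with the fingers shut.

```bash
python3 -m crank '0 0 -5 0 0 0;0 0 -11 0 0 0;-5 3 -12 0 0 0;-10 6 -12 0 0 0;-15 9 -12 0 0 0;-20 11 -12 0 0 0;-22.9 12.4 -12 0 0 0;-22.9 12.4 -12 0 0 0;-22.9 12.4 -12 0 0 0' 0
python3 - <<'E'
from h import *
s=manip.state();C=np.array([.517,-.230]);q=s['position'][:2]-C
X=q@[.998,.059];Y=q@[-.059,.998];Z=s['position'][2];print(X,Y,Z,s['contact_force'],s['width'])
h=.0145
for t in [1.35]+list(np.arange(1.3,-.01,-.1)):
    r=.195;x=.11-r*np.cos(t)+.008*np.sin(t)+h;z=.079+r*np.sin(t)+.008*np.cos(t)
    print(round(t,2),'y',round((x-X)*100,2),'z',round((Z-z)*100,2))
E
```

```text
time_s: 24.42
position: [0.636, -0.2228, 0.3742]
tcp_rot: [[-0.059, 0.998, -0.001], [0.998, 0.059, 0.001], [0.001, -0.001, -1.0]]
contact_force: [-0.1, 0.2, 0.1]
width: -0.0001
gripper_force: 0.0
0.11914217466193855 0.00018828573747481698 0.37420059052316573 [-0.11189728  0.21962637  0.13324727] -0.00013907435464791901
1.35 y -2.95 z 10.32
1.3 y -3.91 z 10.52
1.2 y -5.78 z 11.06
1.1 y -7.6 z 11.78
1.0 y -9.33 z 12.68
0.9 y -10.96 z 13.75
0.8 y -12.48 z 14.97
0.7 y -13.86 z 16.35
0.6 y -15.11 z 17.85
0.5 y -16.19 z 19.47
0.4 y -17.11 z 21.19
0.3 y -17.86 z 22.99
0.2 y -18.42 z 24.86
0.1 y -18.79 z 26.78
-0.0 y -18.96 z 28.72
```

```bash
python3 -m crank '0 0 4 0 0 0;0 0 8 0 0 0;0 0 10.3 0 0 0;0 0 10.3 0 0 0;0 -1.5 10.3 0 0 0;0 -2.5 10.3 0 0 0;0 -3.2 10.4 0 0 0;0 -3.9 10.5 0 0 0;0 -4.8 10.8 0 0 0;0 -5.8 11.1 0 0 0;0 -6.7 11.4 0 0 0;0 -7.6 11.8 0 0 0;0 -7.6 11.8 0 0 0'
python3 - <<'E'
from h import *
C=np.array([.517,-.230]);ex=np.array([.998,.059]);ey=np.array([-.059,.998])
d=grab('side');P=d['P'];X=(P[...,:2]-C)@ex;Y=(P[...,:2]-C)@ey
m=(abs(Y)<.14)&(X>-.1)&(X<.14)&(P[...,2]>.13)&(P[...,2]<.27)&(d['hsv'][...,2]<70);A=np.polyfit(P[m][:,2],X[m],1);print(m.sum(),'lid',np.pi/2-np.arctan(-A[0]))
E
```

```text
time_s: 26.05
position: [0.5595, -0.2278, 0.2566]
tcp_rot: [[-0.059, 0.998, -0.001], [0.998, 0.059, 0.0], [0.0, -0.001, -1.0]]
contact_force: [0.7, 0.2, 0.1]
width: 0.0
gripper_force: 0.0
1824 lid 1.1848422233299496
```

```bash
python3 -m crank '0 -0.9 0.4 0 0 0;0 -1.7 0.9 0 0 0;0 -2.6 1.4 0 0 0;0 -3.4 2 0 0 0;0 -4.2 2.6 0 0 0;0 -4.9 3.2 0 0 0;0 -5.6 3.9 0 0 0;0 -6.3 4.6 0 0 0;0 -6.9 5.3 0 0 0;0 -7.5 6.1 0 0 0;0 -8.1 6.9 0 0 0;0 -8.6 7.7 0 0 0'
python3 - <<'E'
from h import *
C=np.array([.517,-.230]);ex=np.array([.998,.059]);ey=np.array([-.059,.998])
d=grab('side');P=d['P'];X=(P[...,:2]-C)@ex;Y=(P[...,:2]-C)@ey;H=d['hsv'][...,0];S=d['hsv'][...,1]
m=(abs(Y)<.14)&(abs(Y)>.06)&(X>-.12)&(X<.1)&(P[...,2]>.095)&(P[...,2]<.27)&((H>105)&(H<128)&(S>100)|(d['hsv'][...,2]<70));print(m.sum(),'lid',np.median(np.arctan2(P[m][:,2]-.079,.11-X[m])))
E
```

```text
time_s: 27.6
position: [0.474, -0.2328, 0.1793]
tcp_rot: [[-0.059, 0.998, -0.0], [0.998, 0.059, -0.0], [-0.0, -0.0, -1.0]]
contact_force: [-0.2, 0.4, 2.8]
width: 0.0001
gripper_force: 0.8
1348 lid 0.6904699925187905
```

```bash
python3 -m crank '0 -0.5 0.8 0 0 0;0 -0.9 1.7 0 0 0;0 -1.3 2.6 0 0 0;0 -1.7 3.5 0 0 0;0 -2 4.4 0 0 0;0 -2.2 5.3 0 0 0;0 -2.4 6.2 0 0 0;0 -2.6 7.1 0 0 0;0 -2.7 7.8 0 0 0;0 -2.8 8.4 0 0 0;0 -2.8 8.8 0 0 0;0 -2.8 9 0 0 0;0 -2.8 9.1 0 0 0;0 -2.8 9.1 0 0 0'
```

```text
time_s: 29.4
position: [0.4465, -0.2345, 0.089]
tcp_rot: [[-0.059, 0.998, 0.0], [0.998, 0.059, -0.0], [-0.0, 0.0, -1.0]]
contact_force: [-0.1, -0.1, 0.2]
width: 0.0001
gripper_force: 0.0
```

```bash
python3 -m crank '0 0 0.05 0 0 0;0 0 0.1 0 0 0;0 0 0.15 0 0 0;0 0 0.2 0 0 0;0 0 0.2 0 0 0'
```

```text
time_s: 30.02
position: [0.4465, -0.2345, 0.0869]
tcp_rot: [[-0.059, 0.998, -0.0], [0.998, 0.059, -0.0], [-0.0, -0.0, -1.0]]
contact_force: [0.0, 0.1, 0.6]
width: -0.0001
gripper_force: 0.2
```

```bash
python3 -m crank '0 0 0.05 0 0 0;0 0 0.1 0 0 0;0 0 0.15 0 0 0;0 0 0.2 0 0 0;0 0 0.2 0 0 0'
```

```text
time_s: 30.65
position: [0.4464, -0.2345, 0.0849]
tcp_rot: [[-0.059, 0.998, -0.0], [0.998, 0.059, -0.0], [-0.0, -0.0, -1.0]]
contact_force: [-0.4, 0.4, 0.3]
width: -0.0002
gripper_force: 0.1
```

```bash
python3 -m crank '0 0 0.05 0 0 0;0 0 0.1 0 0 0;0 0 0.15 0 0 0;0 0 0.2 0 0 0;0 0 0.2 0 0 0'
python3 - <<'E'
from h import *
d=grab('side');save(d,'s3.png')
C=np.array([.517,-.230]);ex=np.array([.998,.059]);ey=np.array([-.059,.998])
P=d['P'];X=(P[...,:2]-C)@ex;Y=(P[...,:2]-C)@ey;H=d['hsv'][...,0];S=d['hsv'][...,1]
m=(abs(Y)<.14)&(abs(X)<.1)&(P[...,2]<.13)&(H>105)&(H<128)&(S>100);
A=np.c_[X[m],Y[m],np.ones(m.sum())];print(m.sum(),np.linalg.lstsq(A,P[m][:,2],rcond=None)[0],np.median(P[m][:,2]))
E
```

```text
time_s: 31.28
position: [0.4464, -0.2345, 0.0829]
tcp_rot: [[-0.059, 0.998, -0.0], [0.998, 0.059, -0.0], [-0.0, -0.0, -1.0]]
contact_force: [0.0, 0.6, 0.2]
width: -0.0001
gripper_force: 0.1
5580 [-0.00685276 -0.03171397  0.08996243] 0.09883893625073398
```

View pics/s3.png

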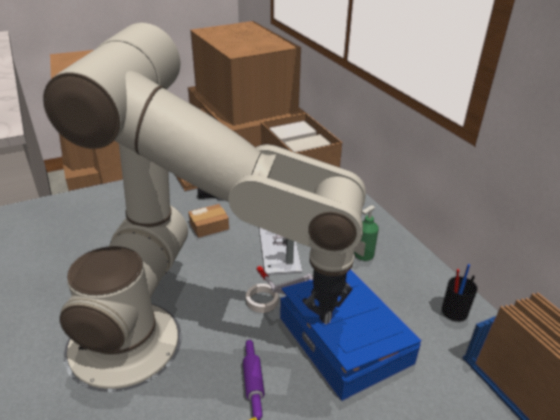

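The side view shows the lid down over the case at (350,325), with the fingers at (325,300). I'll fit the lid plane to tell whether it is fully shut.

```bash
cat >fit.py <<'E'
from h import *
for n in('side','top'):
    d=grab(n)
    C=np.array([.517,-.230]);ex=np.array([.998,.059]);ey=np.array([-.059,.998])
    P=d['P'];X=(P[...,:2]-C)@ex;Y=(P[...,:2]-C)@ey;H=d['hsv'][...,0];S=d['hsv'][...,1]
    m=(abs(Y)<.135)&(X>-.1)&(X<.1)&(P[...,2]<.12)&(P[...,2]>.07)&(H>105)&(H<128)&(S>100)
    x,y,z=X[m],Y[m],P[m][:,2]
    for k in range(6):
        A=np.c_[x,y,np.ones(len(x))];c=np.linalg.lstsq(A,z,rcond=None)[0];r=abs(A@c-z);g=r<max(.003,np.percentile(r,90)) ;x,y,z=x[g],y[g],z[g]
    print(n,len(x),c.round(4),'edge z',c@[-.11,0,1],'hinge z',c@[.11,0,1])
E
python3 fit.py
```

```text
side 4274 [-0.1114 -0.002   0.0995] edge z 0.11173579118980935 hinge z 0.08723376642375429
top 1392 [-0.1104  0.0013  0.1007] edge z 0.11289155871082916 hinge z 0.08860209415930302
```

```bash
python3 - <<'E'
from h import *
s=manip.state();print(s['position'],s['contact_force'],s['joint_efforts'])
d=grab('side');W=d['world_to_cam']
for z in(.083,.107,.13):
    c=W@np.r_[s['position'][:2],z,1];print(z,c[0]/c[2]*d['fx']+d['cx'],c[1]/c[2]*d['fy']+d['cy'],c[2])
P=d['P'];m=(d['hsv'][...,2]<75)&(np.hypot(P[...,0]-.4464,P[...,1]+.2345)<.07)&(P[...,2]<.2)
L=(P-s['position'])@s['tcp_rot'];l=L[m];print(m.sum(),l.max(0),l.min(0))
for a in range(-120,40,10):
    q=l[abs(l[:,2]*1000-a)<5]
    if len(q):print(a,len(q),q.mean(0).round(3))
cv2.imwrite('pics/z.png',cv2.resize(d['image'][240:400,260:430,::-1],None,fx=3.5,fy=3.5,interpolation=cv2.INTER_CUBIC))
E
```

```text
[ 0.44647335 -0.2344638   0.0829104 ] [-0.71135579 -0.33802675 -0.6150951 ] [ 8.27975047e-03 -6.02609968e+01 -5.27473497e+01  8.14109197e-03
 -5.02967145e-03  6.79596087e-05]
0.083 323.22845906486276 327.9128016356318 1.222147279924995
0.107 323.9026091535523 321.0643235485544 1.2080225801121844
0.13 324.5636305586681 314.34921561639635 1.1944864094582408
1119 [0.05723072 0.05680992 0.08921074] [-0.05842981 -0.06067453 -0.11705649]
-120 35 [-0.008 -0.016 -0.116]
-110 114 [-0.012 -0.001 -0.111]
-100 101 [-0.013  0.004 -0.1  ]
-90 67 [-0.013 -0.003 -0.091]
-80 94 [-0.009 -0.007 -0.08 ]
-70 37 [-0.012 -0.003 -0.071]
-60 21 [-0.01  -0.002 -0.061]
-50 22 [-0.007 -0.008 -0.05 ]
-40 22 [-0.006 -0.009 -0.04 ]
-30 5 [-0.004 -0.015 -0.032]
-20 6 [ 0.025 -0.014 -0.022]
10 19 [ 0.001 -0.04   0.013]
20 105 [-0.003 -0.04   0.02 ]
30 71 [-0.005 -0.041  0.03 ]
```

```bash
python3 - <<'E'
from h import *
d=grab('side');P=d['P'];s=manip.state();L=(P-s['position'])@s['tcp_rot']
for u in(316,320,324,328,332):
    print(u,[(v,*d['image'][v,u].tolist(),*(L[v,u]*1000).round().astype(int).tolist()) for v in range(300,346,4)])
E
```

```text
316 [(300, 24, 44, 86, 71, 23, -21), (304, 29, 49, 92, 55, 13, -26), (308, 30, 31, 32, -13, -36, -98), (312, 30, 32, 45, -13, -35, -84), (316, 23, 50, 99, 21, -9, -26), (320, 21, 45, 87, 12, -15, -24), (324, 31, 72, 147, -3, -25, -30), (328, 30, 74, 151, -12, -30, -28), (332, 27, 58, 115, -24, -38, -30), (336, 18, 42, 85, 42, 11, 78), (340, 18, 44, 88, 31, 5, 79), (344, 22, 45, 87, -28, -38, 9)]
320 [(300, 24, 23, 27, -10, -24, -115), (304, 28, 27, 33, 3, -14, -85), (308, 26, 26, 29, -2, -17, -79), (312, 35, 33, 35, -14, -24, -80), (316, 23, 26, 40, 0, -13, -48), (320, 22, 36, 67, 0, -12, -34), (324, 29, 68, 137, -6, -15, -27), (328, 30, 75, 152, -16, -22, -27), (332, 32, 75, 152, -28, -30, -30), (336, 27, 64, 131, -38, -36, -29), (340, 18, 45, 87, 27, 14, 79), (344, 20, 44, 88, 15, 7, 78)]
324 [(300, 22, 26, 26, -17, -19, -119), (304, 23, 23, 25, -15, -16, -102), (308, 22, 25, 26, -15, -15, -90), (312, 26, 28, 28, -13, -12, -73), (316, 41, 40, 42, -10, -8, -55), (320, 55, 55, 56, -8, -6, -39), (324, 45, 70, 126, -11, -7, -28), (328, 31, 73, 151, -18, -11, -24), (332, 31, 74, 152, -3
[... 231 characters left out ...]
6, 55, 56, -11, 1, -65), (316, 73, 74, 74, -13, 1, -53), (320, 71, 72, 75, -11, 3, -37), (324, 34, 66, 129, -12, 4, -23), (328, 30, 74, 152, -23, -4, -25), (332, 29, 74, 152, -34, -11, -25), (336, 32, 75, 152, -43, -17, -23), (340, 31, 74, 152, -54, -24, -26), (344, 30, 74, 149, -66, -32, -28)]
332 [(300, 25, 23, 25, -15, 6, -105), (304, 23, 23, 26, -20, 3, -98), (308, 30, 30, 34, -13, 10, -75), (312, 33, 46, 77, 18, 35, -21), (316, 34, 54, 99, 7, 28, -21), (320, 32, 74, 148, -8, 17, -27), (324, 28, 72, 147, -16, 13, -22), (328, 29, 75, 152, -29, 3, -27), (332, 33, 76, 153, -37, -2, -23), (336, 35, 75, 153, -49, -10, -26), (340, 30, 73, 152, -60, -17, -28), (344, 30, 74, 151, -70, -24, -28)]
```

The finger ends where the lid surface is, about 25 mm behind the TCP. The earlier pinches also sat 26–28 mm behind it. So the real fingertips reach less far than assumed and are just touching the lid. I'll keep lowering in small steps and watch the force.

```bash
python3 -m crank '0 0 0.2 0 0 0;0 0 0.4 0 0 0;0 0 0.6 0 0 0;0 0 0.8 0 0 0;0 0 0.8 0 0 0'; python3 fit.py
```

```text
time_s: 32.15
position: [0.4464, -0.2344, 0.0747]
tcp_rot: [[-0.059, 0.998, -0.0], [0.998, 0.059, 0.0], [0.0, -0.0, -1.0]]
contact_force: [0.5, 0.5, 0.6]
width: -0.0001
gripper_force: 0.0
side 4330 [-0.0666 -0.0011  0.0947] edge z 0.10200699851459695 hinge z 0.08736436370969815
top 1415 [-0.0664  0.0018  0.0959] edge z 0.10317705336890665 hinge z 0.08856822577360016
```

The lid follows exactly, now at 0.066 rad with about 12 mm left at the contact point.

```bash
python3 -m crank '0 0 0.2 0 0 0;0 0 0.4 0 0 0;0 0 0.6 0 0 0;0 0 0.8 0 0 0;0 0 1 0 0 0;0 0 1.1 0 0 0;0 0 1.2 0 0 0;0 0 1.25 0 0 0;0 0 1.25 0 0 0'; python3 fit.py
```

```text
time_s: 33.38
position: [0.4465, -0.2345, 0.0624]
tcp_rot: [[-0.059, 0.998, -0.0], [0.998, 0.059, -0.0], [-0.0, -0.0, -1.0]]
contact_force: [-0.2, -0.5, -0.3]
width: 0.0
gripper_force: 0.0
side 4407 [-0.0016 -0.0008  0.0875] edge z 0.08768117846150596 hinge z 0.08733190368159054
top 1370 [-0.0054 -0.0008  0.089 ] edge z 0.08962203840012208 hinge z 0.08844293688994713
```

Within 0.005 rad of shut. I'll press lightly to seat it, then retreat.

```bash
python3 -m crank '0 0 0.05 0 0 0;0 0 0.1 0 0 0;0 0 0.1 0 0 0'; python3 -m crank '0 0 -1 0 0 0;0 0 -4 0 0 0;0 0 -9 0 0 0;0 0 -14 0 0 0;0 0 -18 0 0 0;0 0 -18 0 0 0;0 0 -18 0 0 0'; python3 fit.py
```

```text
time_s: 33.85
position: [0.4465, -0.2345, 0.0616]
tcp_rot: [[-0.059, 0.998, 0.0], [0.998, 0.059, -0.0], [-0.0, 0.0, -1.0]]
contact_force: [-1.1, 1.8, 4.8]
width: -0.0
gripper_force: 2.3
time_s: 34.72
position: [0.4463, -0.2343, 0.241]
tcp_rot: [[-0.059, 0.998, -0.0], [0.998, 0.059, 0.0], [0.0, -0.0, -1.0]]
contact_force: [-0.7, 0.3, -0.7]
width: 0.0001
gripper_force: 0.0
side 5691 [ 0.0012 -0.0008  0.087 ] edge z 0.08684680865623516 hinge z 0.08712054643416407
top 1668 [0.0004 0.0013 0.0884] edge z 0.0883388574606089 hinge z 0.08843188734437005
```

```bash
python3 -c "
from rig import manip
print(manip.hand_in())"
```

```text
the job is handed in; nothing more can be done
None
```

The job is handed in at about 35 s of the 72 s allowed, with no verdict returned: the roller was last seen level in both saddles before the lid came down, the stay is unlocked, the lid measures 0.00 rad (flat on the case), and the arm is clear.

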